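Snap the retaining clip back onto the stirrer drive spindle

ROBOT

A 7-joint arm with a two-finger parallel gripper is mounted at the origin on a cart in front of the work surface, level with it; the furniture and walls round the work are solid. World frame = base frame: x ahead of the robot, y to its left, z up, the work surface at z = 0. Lengths are in m, angles in rad, forces in N, time in s.
With the tool pointing down it reaches from about 0.4 to 0.85 m from the base axis. Payload 10.4 kg.
Tool frame: the origin (TCP) lies at the very end of the fingers, on their centre line; the grasp point (between the pads) lies 19 mm behind it; x points along the fingers, z is the direction in which the jaws open and shut, and the axes are right-handed (so a half turn about x gives the same grasp; the last joint's range is limited). The gripper opens to 85 mm and grips with 20 to 120 N. Pads are 22 mm wide; open, the fingers measure 114 mm over their backs; the gripper's body (76 mm by 85 mm) begins 54 mm behind the grasp point. The pads swing forward as they close: fully open they stand 13 mm farther back than shut.
Start: joints at [-1.148, 0.332, -0.065, 1.46, 0.022, 1.35, -0.088], TCP at [0.269, 0.564, 0.231] pointing down, gripper open.
Joint ranges: [-2.6, 2.6], [-0.5, 2.12], [-1.47, 1.34], [0.16, 2.42], [-1.27, 4.41], [0.06, 2.06], [-2.6, 2.6]. Speed limits (rad/s): [2.22, 2.22, 2.79, 2.79, 3.14, 3.14, 3.14].

INTERFACE

Orientations are given as a unit quaternion [x, y, z, w].
In Python, from workcell import get_obs, camera, camera_info, hand_in gives the robot as it stands.
- The arm moves only by the tool move_arm, never from a script. Its argument "motion" is text: rows parted by semicolons, each of 4 numbers parted by spaces: the shift along the world's x, y, z in m, then the turn about the world's z in rad. In form: tx ty tz spin; .... A call has 1 to 10 rows; each row is the pose to reach, as a shift and turn from the pose commanded when the call began; what a row does not reach only later rows make up. A row lasts 1/8 s, in which the tool goes at most 62.5 mm and 10.7 degrees, less where a joint would pass 70% of its speed; a pose out of reach is approached as far as the arm can. A call with a gripper value outside its range is refused whole. "grip" is the opening, from 0 (shut) to 1 (fully open), set as the call begins (left out, the last holds). The fingers move at their own pace and stop on an object; "force" is the grip in N (left out, the last holds). Time passes only in rows, so rows that repeat a pose let the fingers close. It gives the time, the measured TCP pose, the force and the opening at its end, in the units of the state.
- get_obs(): the state, without advancing time (a new reading comes with each control period).
- camera(name): name is "scene" or "top"; returns (picture, depth): 384x512x3 uint8, red, green, blue; 384x512 float32, m along the optical axis (not along the pixel's ray), 0 where there is no reading.
- camera_info(name): a dict with "camera_matrix" (3x3 intrinsics, pixels), "eye" and "attitude" of the camera in the world. Camera axes: x right, y up, looking along -z (the intrinsics and any distortion apply to the point x, -y, -z); pixel columns grow to the right and rows downward; lengths in m; the calibration is good to about 2 mm. A picture is of the moment at which its call begins. camera_info takes no time and is no camera call.
- hand_in(): hands the job in, once; it reports no verdict.
The state is a dict: "clock": time; "joint_pos": joint angles; "joint_velocities": joint speeds; "tau": joint torques, N m; "position": TCP position; "ee_rot": TCP orientation; "ft_force": force on the tool from outside, world axes, zero at the start; "torque": the same for the moment, N m; "grip_width": opening from 0.0 (shut) to 1.0 (fully open).
Only numpy, scipy, OpenCV 4.12 (cv2) and the standard library are available. Lean on these libraries where they do the work, as an engineer would, in place of code of your own. Each camera call takes 0.05 s, during which the arm holds its last target.

TASK

Put the retaining clip back on the stirrer drive: take it by its upright tab, feel for the spring washer with it and press that down a little, and push it sideways onto the spindle's neck, under the head, until it snaps fully home. Do it gently, never forcing the clip against the drive, then let go; leave the timer, vial, stopper and hex key where they lie.

Things in the scene. Friction and masses are not known exactly. Their poses are not given: they have to be found in the camera images.
- drive_stand: Fixed belt-drive stand of a bench stirrer: grey foot plate 100 x 90 x 14 mm, round housing 34 mm high. Origin: centre of the underside, on the bench, on the spindle's axis; z up. In it an upright steel spindle with an aluminium V-belt pulley (60 mm across) and a dark spring washer is clamped at a height that differs by up to 14 mm each time and is not measured: feel for it.
- spindle_axis (a point): On the upright spindle's axis, 34 mm above the bench (top of the housing). The spindle's head is 18 mm across and 12 mm high; below it is the neck (groove), 12 mm across all the way round, so the clip may come from any side. The head's flat underside is 69 to 83 mm above the bench, and the head's top 81 to 95 mm, as the spindle is clamped.
- spring_washer (a joint): How far the washer (48 mm across) round the neck is pressed down: 0 = free, its top 3 mm below the head's underside (66 to 80 mm above the bench), so the 4 mm clip cannot enter until it has pressed it down 1 mm; 0.006 m = bottomed. Its spring pushes up with 2 N at 0 and 1 N more for each mm. With the clip home, held up against the head, it reads 0.001.
- clip: Loose flat steel retaining clip, about 60 g, 70 mm long, 28 mm wide at the bridge, 4 mm thick, lying flat. Origin: centre of its bore, at its underside; +x points out of its open mouth, z up. Bridge from x = -54 to -22 mm, its tab at the rear end. A stiff tongue ends at x = -6.5 mm: it meets the neck when home.
- clip_bore (a point): Centre of the bore at mid thickness, 2 mm above the underside; axes as the clip's. Push the clip level along its +x, its lips pressing the washer down by about 3 mm: sliding takes 2 to 4 N, the nubs pass the neck at about 7 to 14 N, which falls off at the snap and rises again when the tongue meets the neck. Over 25 N between clip and drive is too much.
- clip_tab (a point): Point to grasp: 52 mm behind the bore, 22 mm above the underside, on the upright tab: a plate 4 mm thick (along the clip's x), 28 mm wide (y), 36 mm high from the underside. Take it with one finger in front (above the bridge, whose top is 4 mm above the underside) and one behind. With the clip home, 41 mm are free between tab and spindle head.
- clip_arm_left (a joint): Spread in rad of the clip's left (+y) sprung arm, which runs forward from the bridge to a round catch nub at x = +6.5 mm and a flared lip ending at about x = +16 mm. 0 = relaxed (8 mm throat between the nubs), about 0.06 as the nub passes the neck, about 0 again when snapped home.
- clip_arm_right (a joint): Spread in rad of the clip's right (-y) sprung arm, the mirror image of the left.
- timer: Bystander: small white kitchen-style timer, 64 x 62 x 16 mm, lying on the bench. Origin: centre of the underside.
- vial: Bystander: small glass sample vial with white cap, 23 mm across, 49 mm high. Origin: centre of the underside.
- stopper: Bystander: black rubber stopper, 25 mm across, 22 mm high. Origin: centre of the underside.
- hex_key: Bystander: black L-shaped hex key, 28 x 74 x 4 mm, lying flat. Origin: centre of the underside.

How it is judged:
By the outcome, as a careful person would: the job done as asked, in the order asked, and still so for the second after the job is handed in, with the robot touching nothing.
It also fails if it takes over 51 s, if anything falls off the work surface, if the arm or the gripper's body presses on something with over 40 N, if the wrist force passes 120 N, or if a joint passes its speed limit or range.

## Working session

There is one attempt and no reset: what is moved stays moved. The work goes in short steps, Python scripts to look and compute and a tool call to move; the robot and the scene stay as the last step left them, time stands still between calls to the robot, and variables do not carry over. Pictures are saved under pics/ and viewed, and the job is handed in when it is done.

Besides the shell and the picture viewer there is one more tool, called after "Call:" as name(argument=value, ...), one argument or row to a line, values as JSON. move_arm: Moves the arm, as the interface text tells. Its arguments: {"type":"object","properties":{"motion":{"type":"string"},"grip":{"type":"number"},"force":{"type":"number"}},"required":["motion"]}

```bash
ls; mkdir -p pics; cat > h.py <<'E'
import numpy as np, cv2
from workcell import get_obs, camera, camera_info, hand_in
E
python3 - <<'E'
from h import *
o=get_obs(); print(o)
for n in ("scene","top"):
    p,d=camera(n); np.savez(f"{n}0.npz",p=p,d=d)
    cv2.imwrite(f"pics/{n}0.png",cv2.resize(p[:,:,::-1],(768,576)))
    print(n,camera_info(n))
E
```

```text
pics
{'clock': 0.0, 'joint_pos': array([-1.14756658,  0.33289447, -0.06469081,  1.46092194,  0.02157156,
        1.34985639, -0.08853387]), 'joint_velocities': array([ 0.00012652, -0.00106188,  0.00196269,  0.00204214, -0.00068478,
       -0.000787  ,  0.00058742]), 'tau': array([-1.68702854e-05, -6.25464821e+01,  4.89346089e-02, -3.91600728e+01,
        1.62083498e-02,  9.94661590e-03,  1.05291349e-05]), 'position': array([0.26935138, 0.56358932, 0.23051102]), 'ee_rot': array([-0.37735566,  0.59857795,  0.37681116,  0.59776291]), 'ft_force': array([ 0.0356034 , -1.26157963,  0.60548444]), 'torque': array([-0.03632868,  0.01697751,  0.08694834]), 'grip_width': 1.0007493444432474}
scene {'camera_matrix': array([[394.13773491,   0.        , 255.47533959],
       [  0.        , 394.13773491, 192.28654629],
       [  0.        ,   0.        ,   1.        ]]), 'eye': array([ 0.00605096, -0.50494097,  0.66677347]), 'attitude': array([ 0.39532822, -0.1629558 , -0.32813171,  0.84231264])}
top {'camera_matrix': array([[370.35692057,   0.        , 254.59466459],
       [  0.        , 370.35692057, 192.26529841],
       [  0.        ,   0.        ,   1.        ]]), 'eye': array([ 0.4224664 , -0.00933272,  0.90163871]), 'attitude': array([-0.05071803,  0.03092693,  0.71146937, -0.70020179])}
```

View pics/scene0.png

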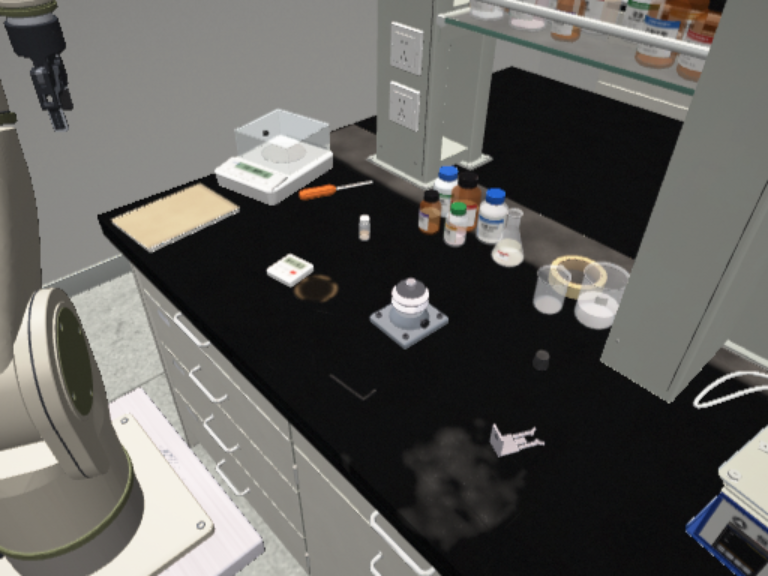

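View pics/top0.png

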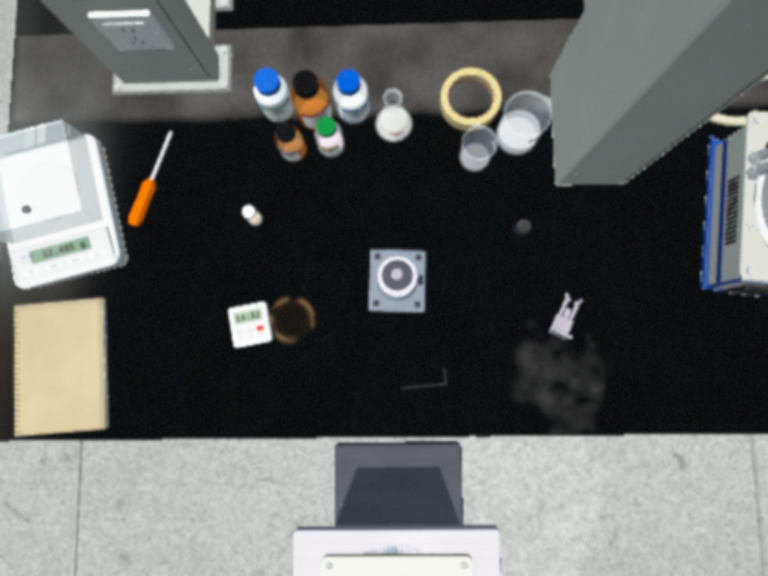

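The scene view shows the drive at about (408,310) and the clip at (515,440), with its tab to the left and rear. In the top view the drive is at (397,277) and the clip at about (565,317), with its mouth pointing up, which is world +x.

```bash
cat >> h.py <<'E'
from scipy.spatial.transform import Rotation as R
def ray(n,u,v):
    c=camera_info(n);K=c["camera_matrix"]
    x=(np.asarray(u,float)-K[0,2])/K[0,0]; y=(np.asarray(v,float)-K[1,2])/K[1,1]
    d=np.stack([x,-y,-np.ones_like(x)],-1)
    return c["eye"],R.from_quat(c["attitude"]).apply(d.reshape(-1,3)).reshape(d.shape)
def plane(n,u,v,z):
    e,d=ray(n,u,v); return e+d*((z-e[2])/d[...,2])[...,None]
def pts(n,depth):
    v,u=np.mgrid[:384,:512]; e,d=ray(n,u,v); P=e+d*depth[...,None]; P[depth==0]=np.nan; return P
def proj(n,P):
    c=camera_info(n);K=c["camera_matrix"]
    q=R.from_quat(c["attitude"]).inv().apply(np.atleast_2d(P)-c["eye"]); q=q/-q[:,2:]
    return np.stack([K[0,0]*q[:,0]+K[0,2],-K[1,1]*q[:,1]+K[1,2]],-1)
E
python3 - <<'E'
from h import *
for n in ("scene","top"):
    f=np.load(f"{n}0.npz");p,d=f["p"],f["d"];P=pts(n,d)
    if n=="top":
        boxes={"clip":(355,185,400,240),"drive":(235,155,295,215)}
    else: boxes={"clip":(315,270,375,315),"drive":(235,175,310,235)}
    for k,(a,b,c,e) in boxes.items():
        s=8 if n=="top" else 8
        cv2.imwrite(f"pics/{n}_{k}.png",cv2.resize(p[b:e,a:c,::-1],None,fx=s,fy=s,interpolation=cv2.INTER_NEAREST))
        q=P[b:e,a:c].reshape(-1,3); m=q[:,2]>0.004 if k=="clip" else q[:,2]>0.01
        print(n,k,np.nanpercentile(q[:,2],[1,50]),np.nanmin(q[m],0),np.nanmax(q[m],0),m.sum())
        if k=="drive":
            for lo,hi in ((.008,.02),(.03,.04),(.045,.06),(.06,.07),(.07,.08),(.08,.1)):
                mm=(q[:,2]>lo)&(q[:,2]<hi); print(lo,hi,mm.sum(),q[mm].mean(0),q[mm].min(0),q[mm].max(0)) if mm.sum() else 0
        elif n=="top":
            for v in range(b,e,2): print(' '.join('%3d'%(1000*P[v,u,2]) for u in range(a+8,c-5,1)))
E
```

```text
scene clip [-0.00341739 -0.00050354] [ 0.43962809 -0.29898695  0.00401035] [ 0.50504412 -0.25160979  0.03708415] 161
scene drive [-0.00389011 -0.00042823] [ 0.48677116 -0.05657247  0.01009223] [0.58665627 0.03603323 0.09161805] 1221
0.008 0.02 581 [ 0.52159098 -0.02246332  0.01334664] [ 0.48603476 -0.05688667  0.00800014] [0.58665627 0.03603323 0.01999121]
0.03 0.04 72 [ 0.52666195 -0.02349836  0.03214371] [ 0.51155242 -0.04810998  0.03014049] [0.55594759 0.00289514 0.0358388 ]
0.045 0.06 120 [ 0.52310562 -0.0230365   0.05014292] [ 0.50876653 -0.0405424   0.04517131] [0.56158789 0.01559253 0.05991172]
0.06 0.07 149 [ 0.52773925 -0.01936075  0.0632752 ] [ 0.50835233 -0.03953333  0.0601067 ] [0.56467485 0.01870002 0.06656933]
0.07 0.08 163 [ 0.53458993 -0.01272156  0.07369708] [ 0.5143746  -0.03366751  0.07048403] [0.56080513 0.01471174 0.07949938]
0.08 0.1 43 [ 0.53548636 -0.01195274  0.08591858] [ 0.52781892 -0.01945369  0.08022163] [ 0.54729814 -0.00280886  0.09161805]
top clip [-0.00247897  0.00138848] [ 0.40930724 -0.33061516  0.00400055] [ 0.53945721 -0.22277041  0.04037234] 271
  0   0   1  -1   0   0   0   1   0   4   0   2   0   1   1  -1  -1   1   0  -1   3   0   0   2  -1   0   2   2  -1   2  -1   0
  0   0   2   3   2   1   0   0   6   1   0   0   0   2   0   0   1   0   3   0   0   0   0   1   2   2   0   1   1   0   1   0
  0   4   3   4   0   2  -1   2   2   0   2   2   0   2   2   0   0   1   1   0   1   0   2   0   1   2   2   1   1   0   2   1Traceback (most recent call last):
  File "<stdin>", line 16, in <module>
  File "<stdin>", line 16, in <genexpr>
ValueError: cannot convert float NaN to integer
```

```bash
cd pics; python3 -c "
import cv2,numpy as np
a=[cv2.resize(cv2.imread(f),(400,300)) if 0 else cv2.imread(f) for f in ('top_clip.png','top_drive.png','scene_clip.png','scene_drive.png')]
w=[cv2.copyMakeBorder(cv2.resize(x,None,fx=.62,fy=.62),0,300-int(round(x.shape[0]*.62)),0,390-int(round(x.shape[1]*.62)),cv2.BORDER_CONSTANT) for x in a]
print([x.shape for x in w])
cv2.imwrite('m.png',np.vstack([np.hstack(w[:2]),np.hstack(w[2:])]))"
```

```text
[ WARN:0@0.024] global loadsave.cpp:275 findDecoder imread_('top_drive.png'): can't open/read file: check file path/integrity
Traceback (most recent call last):
cv2.error: OpenCV(4.12.0) /io/opencv/modules/imgproc/src/resize.cpp:4208: error: (-215:Assertion failed) !ssize.empty() in function 'resize'
```

```bash
python3 - <<'E'
from h import *
tiles=[]
B={"top":{"clip":(355,185,400,240),"drive":(240,160,290,212)},"scene":{"clip":(320,275,370,310),"drive":(243,178,303,233)}}
for n in ("top","scene"):
    f=np.load(f"{n}0.npz");p,d=f["p"],f["d"];P=pts(n,d)
    for k,(a,b,c,e) in B[n].items():
        t=cv2.resize(p[b:e,a:c,::-1],None,fx=6,fy=6,interpolation=cv2.INTER_NEAREST)
        for i in range(0,c-a,10): cv2.putText(t,str(a+i),(i*6,8),0,.3,(0,255,255)); cv2.line(t,(i*6,0),(i*6,3),(0,255,255))
        for i in range(10,e-b,10): cv2.putText(t,str(b+i),(0,i*6+4),0,.3,(0,255,255))
        tiles.append(cv2.copyMakeBorder(t,0,345-t.shape[0],0,370-t.shape[1],cv2.BORDER_CONSTANT))
cv2.imwrite("pics/m.png",cv2.resize(np.vstack([np.hstack(tiles[:2]),np.hstack(tiles[2:])]),None,fx=.85,fy=.85))
f=np.load("top0.npz");p,d=f["p"],f["d"];P=pts("top",d)
a,b,c,e=B["top"]["clip"]
for v in range(194,230): print(v,' '.join('%3d'%(p[v,u].astype(int).sum()//3) for u in range(364,392)),'|',' '.join('%3.0f'%(1000*P[v,u,2]) for u in range(364,392)))
a,b,c,e=B["top"]["drive"]
print()
for v in range(166,204): print(v,' '.join('%2.0f'%(1000*P[v,u,2]) for u in range(246,286)),)
E
```

```text
194  17  15  15  21  15  19  17   8  16  17  13  18  33  52  45  26  19  14  13  14  13  13  15  14  15  15   7  12 |   1  -0   0   4   1  -1   2  -2  -2   4   2   3  -4  -1   0   2   2   0   0   3   3   2   2  -0  -3  -1  -1   0
195  10  13  14  15  13  16  18  17  16  14  16  23  66 114 101  56  26  13  11  15   9  17  18  11  11  11  13  14 |   4  -2   2   3   3   4   2  -1   4   0   3  -1   1   1   2   0  -0  -2  -1   4   2  -1   1  -0   1   1  -0   0
196  16  14  14  14  13  16  15  16  17  17  17  28  94 162 148  86  31  16  15  15  15  10  13  15   8  14  16  13 |   1   1   1  -4  -2   3   2   2   2   1   0   2  -0   5   6   3   3  -2   3   2   0   1  -0   2   2   4   3  -1
197  14  17  16  15  14  13  17  16  14  18  13  27  98 171 166 108  48  11  12  13  15  11  16  14  15  11  16  16 |   2   2   0  -1   3   1  -0   4  -2  -1   0   2   1   5   6   4   0   0   2  -0  -1  -0   1   2   0  -0  -0   3
198  16  17  16  14  19  14  14  12  15  15  18  29  94 169 184 143  79  26  10  12  16  22  36  46  33  19  15  15 |   2  -1   1  -1  -0   1   3   1  -1  -1   3  -0   0   5   4   
[... 11196 characters left out ...]
21 26 24 26 27 25 28 24 24 24 25 23 19 15 13 15 18 14 14 15 16 12 14 13  1  2 -1
199 12 11 12 15 12 16 12 15 14 12 15 16 14 19 17 22 22 21 23 22 25 21 21 20 17 13 14 16 15 16 13 15 15 17 17 14 16  2 -0  1
200 16 14 15 19 19 20 13 14 15 15 16 14 14 15 14 15 20 16 18 19 17 16 16 13 15 14 17 14 14 16 13 13 15 15 14 15 16  0 -2  0
201 13 16 17 18 18 21 21 14 16 14 15 15 14 13 14 16 14 15 15 14 16 18 13 16 14 16 13 15 16 10 13 21 18 20 13 14 13 -2  3 -3
202 13 15 21 21 20 18 19 15 17 14 16 12 17 15 15 15 15 16 15 13 15 14 17 17 16 16 16 15 17 12 20 18 23 18 15 14 13  1  2  1
203 13 18 16 21 18 21 21 16 12 15 15 13 14 14 15 14 15 14 16 16 16 16 17 14 14 16 13 16 15 13 19 21 19 18 14 12 16  1 -2  1
```

View pics/m.png

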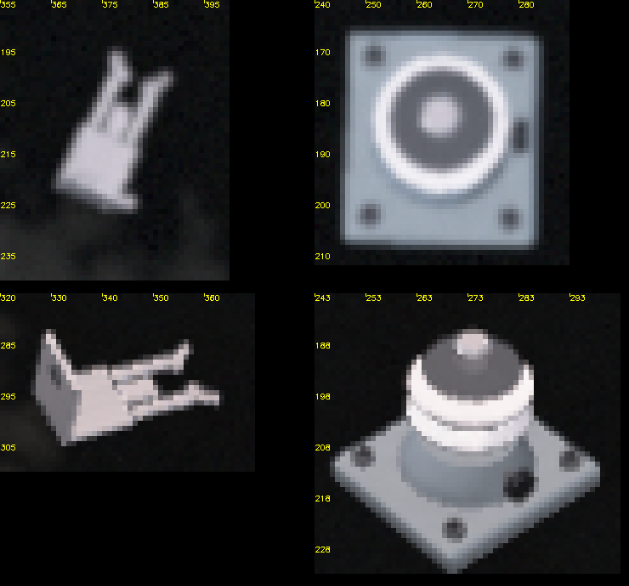

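```bash
python3 - <<'E'
from h import *
f=np.load("top0.npz");p,d=f["p"].astype(int),f["d"];P=pts("top",d); Z=P[...,2]
g=p.sum(2)/3
yy,xx=np.mgrid[:384,:512]
box=lambda a,b,c,e:(xx>=a)&(xx<c)&(yy>=b)&(yy<e)
# bench heights near
for nm,bx in (("clipb",(392,195,405,230)),("driveb",(290,165,305,205))): print(nm,np.nanmedian(Z[box(*bx)]),np.nanmean(Z[box(*bx)]))
dv=box(246,166,286,206)
H=dv&(Z>83); W=dv&(Z>.071)&(Z<.083); H=dv&(Z>.083); 
print("head z",np.nanmean(Z[H&(Z>.085)]),"washer z",np.nanmean(Z[W]),H.sum(),W.sum())
print("foot z",np.nanmedian(Z[dv&(Z>.005)&(Z<.018)]), "pulley z",np.nanmedian(Z[dv&(Z>.06)&(Z<.07)]))
u,v=xx[H].mean(),yy[H].mean(); print("head ctr",u,v,plane("top",u,v,.09))
m=(dv&(Z>.071)).astype(np.uint8); c=max(cv2.findContours(m,0,1)[0],key=cv2.contourArea); el=cv2.fitEllipse(c); print("washer ell",el,plane("top",*el[0],.075)); 
m=(dv&(Z>.06)).astype(np.uint8); c=max(cv2.findContours(m,0,1)[0],key=cv2.contourArea); el=cv2.fitEllipse(c); print("pulley",el,plane("top",*el[0],.065))
m=(box(230,150,300,215)&(g>60)).astype(np.uint8); m=cv2.morphologyEx(m,3,np.ones((9,9)));c=max(cv2.findContours(m,0,1)[0],key=cv2.contourArea); r=cv2.minAreaRect(c); print("foot",r,plane("top",*r[0],.014))
# clip
cb=box(362,190,392,228)
T=cb&(Z>.0335); q=P[T]; print("tab n",T.sum(), plane("top",xx[T].mean(),yy[T].mean(),.036))
qq=plane("top",xx[T],yy[T],.036); vx,vy,x0,y0=cv2.fitLine(qq[:,:2].astype(np.float32),2,0,.01,.01).ravel(); print("tab line dir deg",np.degrees(np.arctan2(vy,vx))); s=(qq[:,:2]-[x0,y0])@[vx,vy]; print("width",np.ptp(s),"mid",[x0,y0]+np.array([vx,vy])*(s.max()+s.min())/2)
F=cb&(g>95)&~(Z>.008)&(yy<222)
q=plane("top",xx[F],yy[F],.004)[:,:2]
w=g[F]
print("flat centroid",q.mean(0)); C=np.cov(q.T);ev,V=np.linalg.eigh(C);print("axis deg",np.degrees(np.arctan2(V[1,1],V[0,1])))
for tip in ((377,195.5),(386.8,199.3)): print("tip",plane("top",*tip,.004))
# bridge edges row by row along axis: per-row left/right subpix at half level
for v in range(199,222,1):
    row=g[v,360:394]; b=row>100; idx=np.where(b)[0]+360
    if len(idx):
        a=idx[0];lft=a-(g[v,a]-100)/(g[v,a]-g[v,a-1]); e=idx[-1]; rgt=e+(g[v,e]-100)/(g[v,e]-g[v,e+1])
        L,Rr=plane("top",lft,v,.004),plane("top",rgt,v,.004); print(v,np.round(1000*L[:2],1),np.round(1000*Rr[:2],1),np.round(1000*(L+Rr)[:2]/2,1))
E
```

```text
clipb 0.0009547949522483723 0.0009635092103555267
driveb 0.0007979589291016165 0.0007008973992300106
head z 0.08946025624817466 washer z 0.07524047829438862 50 296
foot z 0.014508395026809673 pulley z 0.06524425459078542
head ctr 264.36 182.5 [ 0.53822296 -0.00916649  0.09      ]
washer ell ((264.2741394042969, 183.21133422851562), (20.066043853759766, 20.24642562866211), 99.1128921508789) [ 0.53874813 -0.00894208  0.075     ]
pulley ((264.3154602050781, 183.85267639160156), (24.81800651550293, 25.29302406311035), 90.55014038085938) [ 0.53867753 -0.00900595  0.065     ]
foot ((264.5, 187.0), (42.0, 39.0), 90.0) [ 0.5380801  -0.00929874  0.014     ]
tab n 20 [ 0.44837693 -0.26337987  0.036     ]
tab line dir deg 62.75542
width 0.02525910150820395 mid [ 0.44843772 -0.26326209]
flat centroid [ 0.47840845 -0.27748888]
axis deg 151.75606125264653
tip [ 0.51378013 -0.2805188   0.004     ]
tip [ 0.50416784 -0.30344586  0.004     ]
199 [ 505.3 -277.3] [ 504.9 -304.2] [ 505.1 -290.8]
200 [ 502.9 -275.8] [ 502.4 -305.9] [ 502.7 -290.9]
201 [ 500.5 -274.6] [ 500.  -304.8] [ 500.3 -289.7]
202 [ 
[... 333 characters left out ...]
 -295. ] [ 483.5 -280.6]
209 [ 481.4 -263.5] [ 480.9 -293.8] [ 481.2 -278.6]
210 [ 479.  -261.6] [ 478.5 -292.5] [ 478.8 -277. ]
211 [ 476.6 -260.3] [ 476.1 -291.2] [ 476.4 -275.7]
212 [ 474.2 -259.2] [ 473.8 -290. ] [ 474.  -274.6]
213 [ 471.9 -258.1] [ 471.4 -289.4] [ 471.6 -273.7]
214 [ 469.5 -257. ] [ 469.  -289.6] [ 469.2 -273.3]
215 [ 467.1 -256. ] [ 466.6 -289.2] [ 466.8 -272.6]
216 [ 464.7 -254.8] [ 464.2 -288.1] [ 464.4 -271.4]
217 [ 462.3 -253.5] [ 461.8 -286.9] [ 462.1 -270.2]
218 [ 459.9 -252.4] [ 459.4 -285.8] [ 459.7 -269.1]
219 [ 457.6 -251.6] [ 457.  -285.2] [ 457.3 -268.4]
220 [ 455.2 -251.3] [ 454.7 -284. ] [ 454.9 -267.7]
221 [ 452.8 -252. ] [ 452.3 -282.7] [ 452.5 -267.3]
```

```bash
python3 - <<'E'
from h import *
o=get_obs(); M=R.from_quat(o["ee_rot"]).as_matrix(); print(np.round(M,4)); a=np.degrees(np.arctan2(M[1,2],M[0,2])); print("z yaw",a)
for t in (-26,-27,154): print(t, np.radians((t-a+90)%180-90))
# scene view estimate of the clip and the head
f=np.load("scene0.npz");p,d=f["p"].astype(int),f["d"];P=pts("scene",d);Z=P[...,2]
yy,xx=np.mgrid[:384,:512]; b=(xx>=320)&(xx<370)&(yy>=275)&(yy<310)
F=b&(p.sum(2)>300); q=P[F&(Z>.002)&(Z<.008)]; print("flat",q.mean(0)[:3]); 
for nm,uv,z in (("tip far",(356,286),.004),("tip near",(361.5,295),.004),("tab top far",(329.5,283),.036),("tab top near",(326.8,295),.036),("tab bot near",(332.5,304),.0)): print(nm,plane("scene",*uv,z))
h=(xx>=243)&(xx<303)&(yy>=178)&(yy<233)
W=h&(Z>.071)&(Z<.082); print("washer z scene",np.median(Z[W]), "bench",np.nanmedian(Z[(xx>310)&(xx<340)&(yy>200)&(yy<240)]))
m=(h&(p.max(2)<130)&(yy<206)&(Z>.06)).astype(np.uint8)
T=h&(yy<190)&(p.sum(2)>450); print("head top",xx[T].mean(),yy[T].mean(),plane("scene",xx[T].mean(),yy[T].mean(),.0895))
E
```

```text
[[-5.000e-04 -9.023e-01  4.312e-01]
 [-1.100e-03  4.312e-01  9.023e-01]
 [-1.000e+00 -0.000e+00 -1.200e-03]]
z yaw 64.45670567353525
-26 1.5628253090791682
-27 1.5453720165592248
154 1.5628253090791682
flat [ 0.47289996 -0.27898352  0.00360255]
tip far [ 0.51049951 -0.28277492  0.004     ]
tip near [ 0.50034292 -0.30360375  0.004     ]
tab top far [ 0.45321473 -0.25371335  0.036     ]
tab top near [ 0.42695876 -0.2681896   0.036     ]
tab bot near [ 0.44256658 -0.27598746  0.        ]
washer z scene 0.07363668796470868 bench -0.0011092414552472674
head top 273.5 187.63636363636363 [ 0.53516785 -0.01185531  0.0895    ]
```

```bash
python3 - <<'E'
import numpy as np
p0=np.array([.2694,.5636]);t=np.array([.447,-.264])
a0,r0=np.arctan2(p0[1],p0[0]),np.hypot(*p0);a1,r1=np.arctan2(t[1],t[0]),np.hypot(*t)
N=17
for i in range(1,N+1):
    a=a0+(a1-a0)*i/N;r=r0+(r1-r0)*i/N;s=-1.579*i/N
    print("%.3f %.3f %.3f %.3f"%(r*np.cos(a)-p0[0],r*np.sin(a)-p0[1],-0.08*i/N,s))
E
```

```text
0.050 -0.034 -0.005 -0.093
0.097 -0.073 -0.009 -0.186
0.139 -0.115 -0.014 -0.279
0.176 -0.161 -0.019 -0.372
0.208 -0.210 -0.024 -0.464
0.235 -0.262 -0.028 -0.557
0.256 -0.315 -0.033 -0.650
0.272 -0.369 -0.038 -0.743
0.282 -0.425 -0.042 -0.836
0.287 -0.480 -0.047 -0.929
0.286 -0.535 -0.052 -1.022
0.280 -0.589 -0.056 -1.115
0.269 -0.641 -0.061 -1.207
0.253 -0.692 -0.066 -1.300
0.232 -0.740 -0.071 -1.393
0.207 -0.785 -0.075 -1.486
0.178 -0.828 -0.080 -1.579
```

Call:
move_arm(
  motion="0.050 -0.034 0 -0.093; 0.097 -0.073 0 -0.186; 0.139 -0.115 0 -0.279; 0.176 -0.161 0 -0.372; 0.208 -0.210 0 -0.464; 0.235 -0.262 0 -0.557; 0.256 -0.315 0 -0.650; 0.272 -0.369 0 -0.743; 0.282 -0.425 0 -0.836; 0.287 -0.480 0 -0.929",
  grip=1,
)

```text
clock: 1.35
position: [0.5565, 0.0819, 0.231]
ee_rot: [-0.068, 0.704, 0.068, 0.704]
ft_force: [-0.2, 0.0, 0.0]
grip_width: 1.002
```

Call:
move_arm(
  motion="-0.001 -0.055 0 -0.093; -0.007 -0.109 -0.005 -0.186; -0.018 -0.161 -0.015 -0.278; -0.034 -0.212 -0.03 -0.371; -0.055 -0.260 -0.05 -0.464; -0.080 -0.305 -0.07 -0.557; -0.109 -0.348 -0.09 -0.650; -0.109 -0.348 -0.12 -0.650; -0.109 -0.348 -0.15 -0.650; -0.109 -0.348 -0.15 -0.650",
)

```text
clock: 2.6
position: [0.4459, -0.2634, 0.0796]
ee_rot: [0.159, 0.69, -0.159, 0.687]
ft_force: [0.4, -0.6, 0.4]
grip_width: 0.996
```

```bash
python3 - <<'E'
from h import *
o=get_obs(); print(o["clock"],o["position"],o["ft_force"]); M=R.from_quat(o["ee_rot"]).as_matrix(); print(np.round(M,3),np.degrees(np.arctan2(M[1,2],M[0,2])))
p,d=camera("scene"); cv2.imwrite("pics/s1.png",cv2.resize(p[200:340,260:440,::-1],None,fx=4,fy=4))
E
```

```text
2.6 [ 0.44590182 -0.26341267  0.07960248] [ 0.41858811 -0.63170348  0.4284479 ]
[[-0.004  0.439  0.899]
 [ 0.001  0.899 -0.439]
 [-1.    -0.001 -0.004]] -26.021855985868182
```

View pics/s1.png

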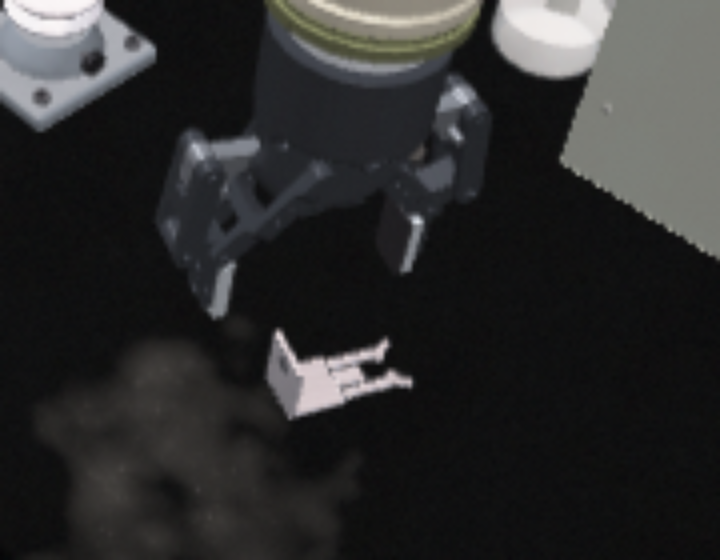

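Call:
move_arm(
  motion="0 0 -0.03 0; 0 0 -0.055 0; 0 0 -0.068 0; 0 0 -0.072 0; 0 0 -0.072 0",
)

```text
clock: 3.28
position: [0.448, -0.2643, 0.0101]
ee_rot: [0.159, 0.689, -0.159, 0.689]
ft_force: [0.1, 0.1, 0.2]
grip_width: 1.003
```

Call:
move_arm(
  motion="0 0 0 0; 0 0 0 0; 0 0 0 0; 0 0 0 0; 0 0 0 0; 0 0 0 0",
  grip=0.0,
  force=40,
)

```text
clock: 4.03
position: [0.4476, -0.2641, 0.0095]
ee_rot: [0.159, 0.689, -0.159, 0.689]
ft_force: [-0.8, 0.7, 3.4]
grip_width: 0.041
```

Call:
move_arm(
  motion="0 0 0 0; 0 0 0 0; 0 0 0.005 0; 0 0 0.02 0; 0 0 0.05 0; 0 0 0.09 0; 0 0 0.12 0; 0 0 0.12 0; 0 0 0.12 0",
  force=80,
)

```text
clock: 5.15
position: [0.4473, -0.2638, 0.1292]
ee_rot: [0.159, 0.689, -0.159, 0.689]
ft_force: [-0.3, 1.0, 0.3]
grip_width: 0.026
```

```bash
python3 - <<'E'
from h import *
o=get_obs(); print(o["clock"],o["position"],o["ft_force"],o["grip_width"])
for n in ("scene","top"):
    p,d=camera(n); np.savez(f"{n}2.npz",p=p,d=d)
    u,v=proj(n,o["position"])[0].astype(int); print(u,v)
    cv2.imwrite(f"pics/{n}2.png",cv2.resize(p[max(0,v-70):v+70,u-85:u+85,::-1],None,fx=4,fy=4))
E
```

```text
5.15 [ 0.44725893 -0.26376913  0.12919194] [-0.30218275  1.00875784  0.30606069] 0.026239734504080566
338 255
388 221
```

View pics/scene2.png

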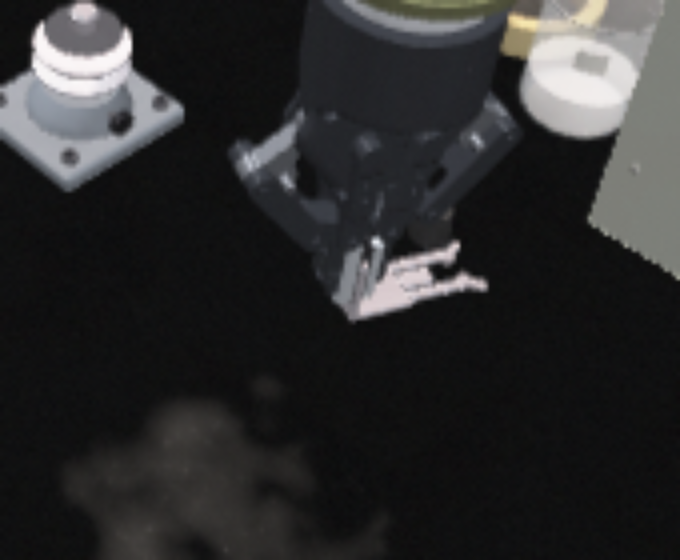

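View pics/top2.png

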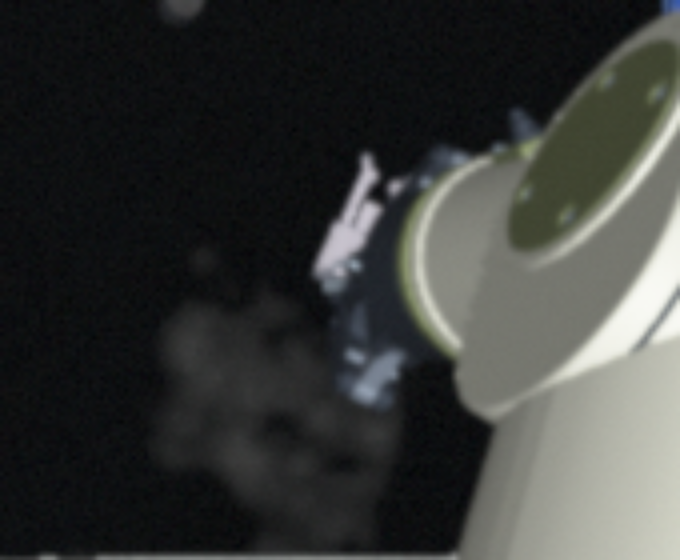

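```bash
cat > clipm.py <<'E'
from h import *
def clip(n,p,d,o,roi=60):
    """clip flat pixels in gripper frame (forward=jaw dir, left, z rel TCP)"""
    t=o["position"]; M=R.from_quat(o["ee_rot"]).as_matrix(); f=M[:2,2]; f=f/np.hypot(*f); f=f*np.sign(f[0]); l=np.array([-f[1],f[0]])
    P=pts(n,d); q=p.astype(int)
    m=(q.sum(2)>330)&(q.max(2)-q.min(2)<60)&(np.abs(P[...,2]-t[2]+.006)<.012)
    D=P-t; a=D[...,:2]@f; b=D[...,:2]@l
    m&=(a>.004)&(a<.08)&(np.abs(b)<.025)
    return a,b,D[...,2],m
E
python3 - <<'E'
from clipm import *
o=get_obs()
for n in ("scene","top"):
    f=np.load(n+"2.npz"); a,b,z,m=clip(n,f["p"],f["d"],o)
    print(n,m.sum(),"a",a[m].min(),a[m].max(),"b",b[m].min(),b[m].max())
    if m.sum()<10: continue
    A=np.c_[a[m],b[m],np.ones(m.sum())]; s=np.linalg.lstsq(A,z[m],rcond=None)[0]; print("plane",s,"z mean",z[m].mean())
    for lo in np.arange(0.004,.075,.006):
        k=m&(a>lo)&(a<lo+.006)
        if k.any(): print("%.3f n%d b %.4f..%.4f mid %.4f z %.4f"%(lo,k.sum(),b[k].min(),b[k].max(),(b[k].min()+b[k].max())/2,z[k].mean()))
E
```

```text
scene 229 a 0.004104440692617643 0.06567008554821745 b -0.014752573914108424 0.012212058421895565
plane [-0.01862964 -0.01105335 -0.0053349 ] z mean -0.005954241559764355
0.004 n15 b -0.0134..-0.0064 mid -0.0099 z -0.0040
0.010 n16 b -0.0148..-0.0036 mid -0.0092 z -0.0057
0.016 n21 b -0.0146..0.0013 mid -0.0067 z -0.0056
0.022 n27 b -0.0135..0.0052 mid -0.0042 z -0.0060
0.028 n31 b -0.0116..0.0118 mid 0.0001 z -0.0062
0.034 n32 b -0.0106..0.0114 mid 0.0004 z -0.0065
0.040 n31 b -0.0114..0.0116 mid 0.0001 z -0.0063
0.046 n15 b -0.0126..0.0116 mid -0.0005 z -0.0060
0.052 n19 b -0.0114..0.0113 mid -0.0000 z -0.0061
0.058 n17 b -0.0135..0.0122 mid -0.0006 z -0.0059
0.064 n5 b -0.0137..0.0102 mid -0.0018 z -0.0057
top 164 a 0.004259462713933686 0.0668069098233666 b -0.007794104789576839 0.015406650130577577
plane [-0.0046089  -0.00213064 -0.00456903] z mean -0.004734462451558204
0.004 n11 b 0.0080..0.0154 mid 0.0117 z -0.0044
0.010 n17 b 0.0026..0.0148 mid 0.0087 z -0.0047
0.016 n20 b -0.0000..0.0140 mid 0.0070 z -0.0049
0.022 n23 b -0.0010..0.0143 mid 0.0066 z -0.0043
0.028 n20 b -0.0015..0.0137 mid 0.0061 z -0.0043
0.034 n21 b -0.0039..0.0120 mid 0.0040 z -0.0055
0.040 n17 b -0.0014..0.0119 mid 0.0052 z -0.0051
0.046 n8 b 0.0075..0.0121 mid 0.0098 z -0.0046
0.052 n14 b -0.0078..0.0128 mid 0.0025 z -0.0046
0.058 n11 b -0.0063..0.0135 mid 0.0036 z -0.0045
0.064 n2 b 0.0116..0.0134 mid 0.0125 z -0.0054
```

Call:
move_arm(
  motion="0 0.03 0 0.06; 0 0.08 0 0.15; 0 0.13 0 0.25; 0 0.18 0 0.35; -0.001 0.225 0 0.43; -0.002 0.25 -0.005 0.454; -0.002 0.254 -0.02 0.454; -0.002 0.254 -0.032 0.454; -0.002 0.254 -0.034 0.454; -0.002 0.254 -0.034 0.454",
)

```text
clock: 6.5
position: [0.4454, -0.011, 0.0952]
ee_rot: [0.001, 0.707, -0.001, 0.707]
ft_force: [-0.1, 0.5, -0.2]
grip_width: 0.026
```

```bash
cat > look.py <<'E'
import sys
from clipm import *
k=sys.argv[1]
o=get_obs(); print(o["clock"],o["position"],o["ft_force"],o["grip_width"]); M=R.from_quat(o["ee_rot"]).as_matrix(); print("tool z",M[:,2],"x",M[:,0])
n="scene"
p,d=camera(n); np.savez(f"{n}{k}.npz",p=p,d=d)
t=cv2.resize(p[165:240,225:325,::-1],None,fx=7,fy=7)
cv2.imwrite(f"pics/{n}{k}.png",t)
a,b,z,m=clip(n,p,d,o)
for lo in np.arange(0.010,.075,.006):
    q=m&(a>lo)&(a<lo+.006)
    if q.any(): print("%.3f n%d b %.4f..%.4f mid %.4f z %.4f"%(lo,q.sum(),b[q].min(),b[q].max(),(b[q].min()+b[q].max())/2,np.median(z[q])))
E
python3 look.py 3
```

```text
6.5 [ 0.44544952 -0.01103812  0.09516521] [-0.0901139   0.46875274 -0.23241212] 0.026159240639777512
tool z [ 9.99998111e-01 -1.90886445e-03 -3.66836094e-04] x [-3.67599693e-04 -3.99692337e-04 -9.99999853e-01]
0.010 n10 b -0.0152..-0.0035 mid -0.0094 z -0.0060
0.016 n13 b -0.0136..0.0030 mid -0.0053 z -0.0066
0.022 n12 b -0.0136..0.0054 mid -0.0041 z -0.0061
0.028 n16 b -0.0115..0.0120 mid 0.0003 z -0.0069
0.034 n19 b -0.0108..0.0103 mid -0.0002 z -0.0070
0.040 n14 b -0.0110..0.0113 mid 0.0002 z -0.0072
0.046 n10 b -0.0108..0.0128 mid 0.0010 z -0.0078
0.052 n15 b -0.0118..0.0106 mid -0.0006 z -0.0069
0.058 n10 b -0.0127..0.0142 mid 0.0007 z -0.0080
0.064 n1 b -0.0106..-0.0106 mid -0.0106 z -0.0084
```

View pics/scene3.png

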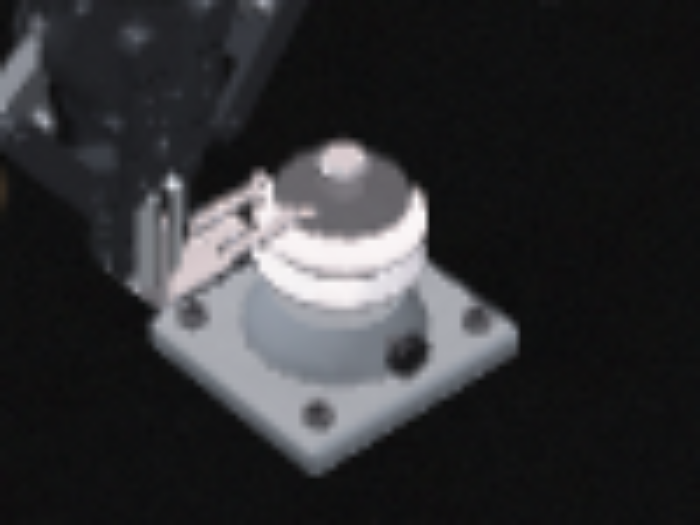

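```bash
python3 - <<'E'
from h import *
yy,xx=np.mgrid[:384,:512]
f=np.load("scene0.npz");p,d=f["p"].astype(int),f["d"];P=pts("scene",d);Z=P[...,2]
h=(xx>=243)&(xx<303)&(yy>=178)&(yy<233)
for nm,lo,hi in (("head",.084,.1),("washer",.0695,.08)):
    m=h&(Z>lo)&(Z<hi); 
    q=P[m]; print(nm,m.sum(),np.median(q[:,2]),"xy range mid",(q.min(0)+q.max(0))/2)
# washer: silhouette by dark color
dark=(h&(p.sum(2)<400)&(p.sum(2)>150)&(Z>.068)&(Z<.082)).astype(np.uint8)
dark|=(h&(Z>.08)).astype(np.uint8)
c=max(cv2.findContours(dark,0,1)[0],key=cv2.contourArea).reshape(-1,2)
zt=.0745
q=plane("scene",c[:,0],c[:,1],zt)[:,:2]
# remove contour points occluded by head: those above
A=np.c_[2*q,np.ones(len(q))]
keep=np.ones(len(q),bool)
for _ in range(6):
    s=np.linalg.lstsq(A[keep],(q[keep]**2).sum(1),rcond=None)[0]; r=np.sqrt(s[2]+s[0]**2+s[1]**2); e=np.abs(np.hypot(*(q-s[:2]).T)-r); keep=e<.0025
print("washer circle",s[:2],r,keep.sum(),len(q))
f=np.load("scene3.npz");g=f["p"].astype(int)
print("lip mid",plane("scene",265.8,192.3,.0885))
v0=180
for v in range(v0,205): print(v,' '.join('%3d'%(g[v,u].sum()//3) for u in range(250,290)))
E
```

```text
head 33 0.08710678980257891 xy range mid [ 0.53755853 -0.01113128  0.08831725]
washer 163 0.07358795523719797 xy range mid [ 0.53758987 -0.00947788  0.07499171]
washer circle [ 0.53719398 -0.0101741 ] 0.022077511883233987 43 45
lip mid [ 0.51057949 -0.01130501  0.0885    ]
180  38  38  37  36  34  37  54  52  36  35  34  19  16  14  16  15  16  13  14  15  15  16  14  14  16  14  16  15  15  15  17  15  18  18  16  16  16  15  15  16
181  37  36  35  34  33  41  57  41  42  35  29  15  15  16  16  16  15  16  15  16  16  14  16  15  15  16  17  12  16  16  17  16  16  16  16  16  18  16  17  13
182  37  38  31  28  37  50  49  44  54  36  20  15  14  14  15  15  16  15  17  16  16  14  19  16  17  14  17  16  15  15  16  15  14  16  18  15  15  14  14  14
183  33  36  35  36  35  36  38  36  35  28  15  15  14  17  14  15  16  17  15  17  14  15  14  17  14  15  15  16  15  17  16  15  15  15  15  18  15  15  16  16
184  37  36  37  37  35  30  30  34  26  16  16  16  17  16  15  13  16  17  14  15  14  16  16  32  33  14  13  15  15  16  14  16  17  16  15  15  16  14  15  13
185  3
[... 2573 characters left out ...]
 246 246 246 243 232 173 156  13  15  15  13
201 133 204 204 207 207 207 172 213 171  98  71 243 243 242 215 200 234 240 244 245 246 245 244 245 245 245 245 245 245 246 243 239 222 183 203 161  15  15  15  15
202 139 204 206 208 208 210 210 199  86  45  88 140 245 243 243 222 164 198 230 238 240 242 242 241 243 242 242 241 240 239 218 183 190 212 209 177  81  23  14  14
203 170 208 208 209 209 205 188 118  91 118 174 147 243 245 244 243 246 194 161 175 179 206 212 214 225 214 207 201 186 197 184 228 217 213 213 161 165  92  37  15
204 208 208 209 204 194 140  69 114 174 177 175 171 167 239 245 244 243 243 235 217 159 159 168 168 172 172 151 135 171 235 223 221 219 212 180 170 171 173 107  60
```

Call:
move_arm(
  motion="0.005 0.001 0 0; 0.009 0.001 0 0; 0.009 0.001 -0.004 0; 0.009 0.001 -0.006 0; 0.009 0.001 -0.007 0; 0.009 0.001 -0.007 0",
)

```text
clock: 7.3
position: [0.4544, -0.0091, 0.0883]
ee_rot: [-0.0, 0.707, 0.0, 0.707]
ft_force: [-0.1, -0.6, -0.7]
grip_width: 0.029
```

Call:
move_arm(
  motion="0 0 -0.001 0; 0 0 -0.002 0; 0 0 -0.002 0",
)

```text
clock: 7.68
position: [0.4544, -0.0091, 0.0863]
ee_rot: [-0.0, 0.707, -0.0, 0.707]
ft_force: [-0.3, -0.2, -0.7]
grip_width: 0.031
```

Call:
move_arm(
  motion="0 0 -0.001 0; 0 0 -0.001 0",
)

```text
clock: 7.92
position: [0.4544, -0.0091, 0.0853]
ee_rot: [-0.0, 0.707, 0.0, 0.707]
ft_force: [-0.5, -0.6, 0.7]
grip_width: 0.028
```

Call:
move_arm(
  motion="0 -0.0005 0 0; 0 -0.0005 0 0",
)

```text
clock: 8.18
position: [0.4545, -0.0096, 0.0854]
ee_rot: [0.0, 0.707, -0.0, 0.707]
ft_force: [0.6, -0.6, -1.1]
grip_width: 0.029
```

Call:
move_arm(
  motion="0 0 -0.0005 0; 0 0 -0.0005 0",
)

```text
clock: 8.43
position: [0.4544, -0.0096, 0.0848]
ee_rot: [-0.0, 0.707, -0.0, 0.707]
ft_force: [-0.0, 0.9, -0.7]
grip_width: 0.031
```

Call:
move_arm(
  motion="0 0 -0.0005 0; 0 0 -0.0005 0",
)

```text
clock: 8.68
position: [0.4544, -0.0096, 0.0843]
ee_rot: [0.0, 0.707, -0.0, 0.707]
ft_force: [-0.7, -0.3, -1.1]
grip_width: 0.027
```

Call:
move_arm(
  motion="0 0 -0.0005 0; 0 0 -0.0005 0; 0 0 -0.0005 0",
)

```text
clock: 9.05
position: [0.4545, -0.0096, 0.0839]
ee_rot: [0.0, 0.707, 0.0, 0.707]
ft_force: [-0.6, -0.3, 0.8]
grip_width: 0.028
```

Call:
move_arm(
  motion="0 0 -0.0005 0; 0 0 -0.0005 0; 0 0 -0.0005 0",
)

```text
clock: 9.43
position: [0.4545, -0.0095, 0.0834]
ee_rot: [0.0, 0.707, 0.0, 0.707]
ft_force: [-1.1, 0.3, 1.8]
grip_width: 0.03
```

Call:
move_arm(
  motion="0 0 -0.0005 0; 0 0 -0.0005 0; 0 0 -0.0005 0",
)

```text
clock: 9.8
position: [0.4545, -0.0095, 0.0829]
ee_rot: [0.0, 0.707, 0.0, 0.707]
ft_force: [-0.7, -0.9, 1.5]
grip_width: 0.024
```

Call:
move_arm(
  motion="0 0 -0.0005 0; 0 0 -0.001 0; 0 0 -0.001 0",
)

```text
clock: 10.18
position: [0.4545, -0.0095, 0.0818]
ee_rot: [0.0, 0.707, 0.0, 0.707]
ft_force: [-1.0, 0.6, 2.3]
grip_width: 0.031
```

```bash
python3 look.py 4
```

```text
10.175 [ 0.45449328 -0.00953626  0.08184104] [-1.0143258   0.57298868  2.28985248] 0.03144356888043591
tool z [9.99999993e-01 1.56909420e-05 1.20102405e-04] x [ 1.20101886e-04  3.30359504e-05 -9.99999992e-01]
0.010 n9 b -0.0131..-0.0049 mid -0.0090 z -0.0069
0.016 n11 b -0.0141..-0.0023 mid -0.0082 z -0.0068
0.022 n19 b -0.0139..0.0056 mid -0.0042 z -0.0066
0.028 n16 b -0.0113..0.0101 mid -0.0006 z -0.0065
0.034 n18 b -0.0117..0.0099 mid -0.0009 z -0.0067
0.040 n16 b -0.0128..0.0106 mid -0.0011 z -0.0064
0.046 n9 b -0.0111..0.0112 mid 0.0000 z -0.0064
0.052 n18 b -0.0156..0.0104 mid -0.0026 z -0.0076
0.058 n24 b -0.0206..0.0128 mid -0.0039 z -0.0094
0.064 n17 b -0.0236..0.0225 mid -0.0005 z -0.0102
0.070 n11 b -0.0220..-0.0002 mid -0.0111 z -0.0109
```

View pics/scene4.png

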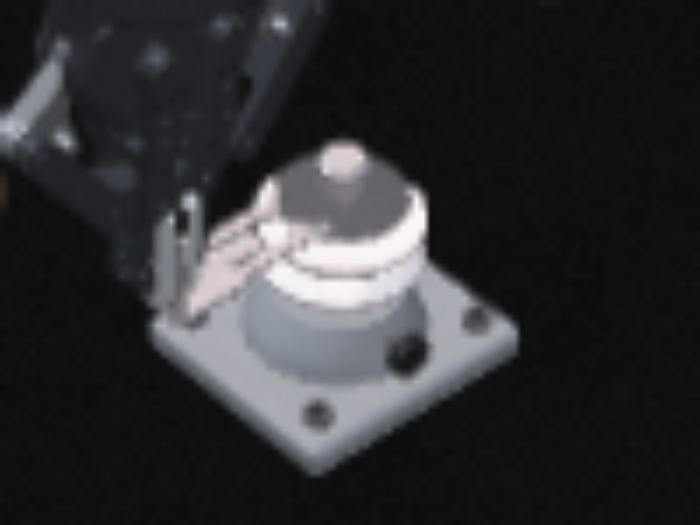

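Call:
move_arm(
  motion="0 0 -0.0005 0; 0 0 -0.001 0; 0 0 -0.001 0; 0 0 -0.001 0",
)

```text
clock: 10.72
position: [0.4545, -0.0096, 0.0809]
ee_rot: [0.0, 0.707, 0.0, 0.707]
ft_force: [-1.6, -0.4, 3.3]
grip_width: 0.026
```

```bash
python3 - <<'E'
from h import *
o=get_obs(); print(o["position"],o["ft_force"],o["torque"])
E
```

```text
[ 0.45449878 -0.0095609   0.08086752] [-1.60767172 -0.37890812  3.3291068 ] [0.02964137 0.14268449 0.03853027]
```

Call:
move_arm(
  motion="0 0 -0.0005 0; 0.001 0 -0.0005 0; 0.002 0 -0.0005 0; 0.003 0 -0.0005 0; 0.004 0 -0.0005 0; 0.004 0 -0.0005 0",
)

```text
clock: 11.48
position: [0.4586, -0.0096, 0.0804]
ee_rot: [-0.0, 0.707, -0.0, 0.707]
ft_force: [-2.9, -0.2, 4.1]
grip_width: 0.029
```

Call:
move_arm(
  motion="0.001 0 0 0; 0.002 0 0 0; 0.003 0 0 0; 0.004 0 0 0; 0.004 0 0 0",
)

```text
clock: 12.1
position: [0.4627, -0.0096, 0.0804]
ee_rot: [0.0, 0.707, -0.0, 0.707]
ft_force: [-2.6, 0.9, 3.7]
grip_width: 0.031
```

Call:
move_arm(
  motion="0.001 0 0 0; 0.002 0 0 0; 0.003 0 0 0; 0.003 0 0 0",
)

```text
clock: 12.6
position: [0.4656, -0.0095, 0.0804]
ee_rot: [-0.0, 0.707, 0.0, 0.707]
ft_force: [-2.7, -1.1, 4.9]
grip_width: 0.032
```

Call:
move_arm(
  motion="0.001 0 0 0; 0.002 0 0 0; 0.003 0 0 0; 0.003 0 0 0",
)

```text
clock: 13.1
position: [0.4686, -0.0096, 0.0804]
ee_rot: [-0.0, 0.707, -0.0, 0.707]
ft_force: [-2.2, 0.4, 4.9]
grip_width: 0.029
```

```bash
python3 look.py 5
```

```text
13.1 [ 0.4686434  -0.00957424  0.08035465] [-2.15032596  0.41371145  4.91298287] 0.029144261414723135
tool z [9.99999955e-01 1.65466943e-05 2.97874110e-04] x [ 2.97875018e-04 -5.49191011e-05 -9.99999954e-01]
0.010 n10 b -0.0141..-0.0063 mid -0.0102 z -0.0061
0.016 n13 b -0.0141..0.0003 mid -0.0069 z -0.0062
0.022 n14 b -0.0136..0.0029 mid -0.0054 z -0.0065
0.028 n15 b -0.0112..0.0112 mid -0.0000 z -0.0062
0.034 n18 b -0.0117..0.0097 mid -0.0010 z -0.0067
0.040 n23 b -0.0199..0.0123 mid -0.0038 z -0.0078
0.046 n29 b -0.0213..0.0231 mid 0.0009 z -0.0111
0.052 n34 b -0.0240..0.0239 mid -0.0001 z -0.0108
0.058 n36 b -0.0248..0.0242 mid -0.0003 z -0.0069
0.064 n24 b -0.0248..0.0230 mid -0.0009 z -0.0083
0.070 n12 b -0.0245..0.0215 mid -0.0015 z -0.0108
```

View pics/scene5.png

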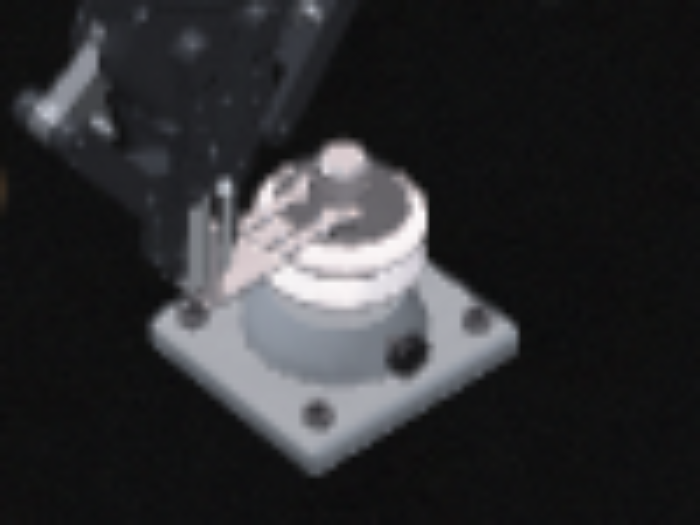

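Call:
move_arm(
  motion="0.001 0 0 0; 0.002 0 0 0; 0.002 0 0 0",
)

```text
clock: 13.52
position: [0.4706, -0.0096, 0.0804]
ee_rot: [-0.0, 0.707, 0.0, 0.707]
ft_force: [-2.1, 0.5, 4.8]
grip_width: 0.027
```

Call:
move_arm(
  motion="0.001 0 0 0; 0.002 0 0 0; 0.002 0 0 0",
)

```text
clock: 13.9
position: [0.4726, -0.0096, 0.0804]
ee_rot: [0.0, 0.707, -0.0, 0.707]
ft_force: [-2.3, -0.3, 5.2]
grip_width: 0.033
```

Call:
move_arm(
  motion="0.001 0 0 0; 0.002 0 0 0; 0.002 0 0 0",
)

```text
clock: 14.28
position: [0.4746, -0.0095, 0.0804]
ee_rot: [-0.0, 0.707, 0.0, 0.707]
ft_force: [-2.1, -0.9, 4.6]
grip_width: 0.032
```

Call:
move_arm(
  motion="0.0005 0 0 0; 0.001 0 0 0; 0.001 0 0 0",
)

```text
clock: 14.65
position: [0.4753, -0.0096, 0.0803]
ee_rot: [0.0, 0.707, -0.0, 0.707]
ft_force: [-4.4, -0.2, 4.8]
grip_width: 0.032
```

Call:
move_arm(
  motion="0.0005 0 0 0; 0.001 0 0 0; 0.001 0 0 0",
)

```text
clock: 15.02
position: [0.4759, -0.0097, 0.0801]
ee_rot: [0.0, 0.708, -0.0, 0.707]
ft_force: [-5.6, -0.7, 4.4]
grip_width: 0.031
```

Call:
move_arm(
  motion="0.0005 0 0 0; 0.001 0 0 0; 0.001 0 0 0",
)

```text
clock: 15.4
position: [0.4763, -0.0097, 0.0798]
ee_rot: [-0.0, 0.708, -0.0, 0.706]
ft_force: [-7.5, -0.5, 5.4]
grip_width: 0.029
```

Call:
move_arm(
  motion="0.0005 0 0 0; 0.001 0 0 0; 0.001 0 0 0",
)

```text
clock: 15.78
position: [0.4769, -0.0097, 0.0796]
ee_rot: [-0.0, 0.708, -0.0, 0.706]
ft_force: [-9.1, 0.2, 4.6]
grip_width: 0.027
```

Call:
move_arm(
  motion="0.0005 0 0 0; 0.001 0 0 0; 0.001 0 0 0",
)

```text
clock: 16.15
position: [0.4776, -0.0097, 0.0795]
ee_rot: [-0.0, 0.709, -0.0, 0.706]
ft_force: [-9.5, -0.9, 5.3]
grip_width: 0.03
```

```bash
python3 - <<'E'
from h import *
o=get_obs(); print(o["position"],o["ft_force"],o["torque"]);M=R.from_quat(o["ee_rot"]).as_matrix(); print(np.round(M,4))
E
```

```text
[ 0.47755408 -0.00974695  0.07949411] [-9.4547361  -0.8908645   5.28862212] [-0.04505503  2.07408295  0.04191249]
[[-4.1e-03  2.0e-04  1.0e+00]
 [-2.0e-04  1.0e+00 -2.0e-04]
 [-1.0e+00 -2.0e-04 -4.1e-03]]
```

Call:
move_arm(
  motion="0.0005 0 0.0005 0; 0.001 0 0.0005 0; 0.001 0 0.0005 0",
)

```text
clock: 16.52
position: [0.4788, -0.0097, 0.08]
ee_rot: [-0.0, 0.708, -0.0, 0.706]
ft_force: [-8.6, -0.1, 4.6]
grip_width: 0.031
```

Call:
move_arm(
  motion="0.0005 0 0 0; 0.001 0 0 0; 0.001 0 0 0",
)

```text
clock: 16.9
position: [0.4803, -0.0097, 0.0803]
ee_rot: [-0.0, 0.708, -0.0, 0.706]
ft_force: [-8.4, -0.0, 4.7]
grip_width: 0.031
```

Call:
move_arm(
  motion="0.0005 0 0 0; 0.001 0 0 0; 0.001 0 0 0",
)

```text
clock: 17.27
position: [0.4817, -0.0097, 0.0804]
ee_rot: [-0.0, 0.708, -0.0, 0.707]
ft_force: [-6.3, 0.2, 4.0]
grip_width: 0.028
```

Call:
move_arm(
  motion="0.0005 0 0 0; 0.001 0 0 0; 0.001 0 0 0",
)

```text
clock: 17.65
position: [0.4832, -0.0097, 0.0806]
ee_rot: [-0.0, 0.707, -0.0, 0.707]
ft_force: [-4.3, -0.9, 4.3]
grip_width: 0.032
```

Call:
move_arm(
  motion="0.0005 0 0 0; 0.001 0 0 0; 0.001 0 0 0",
)

```text
clock: 18.02
position: [0.4848, -0.0096, 0.0809]
ee_rot: [0.0, 0.707, -0.0, 0.707]
ft_force: [-2.3, -0.6, 2.7]
grip_width: 0.033
```

Call:
move_arm(
  motion="0.0005 0 0 0; 0.001 0 0 0; 0.001 0 0 0",
)

```text
clock: 18.4
position: [0.4857, -0.0095, 0.0809]
ee_rot: [0.0, 0.707, 0.0, 0.707]
ft_force: [-2.7, -1.3, 3.8]
grip_width: 0.029
```

Call:
move_arm(
  motion="0.0005 0 0 0; 0.0005 0 0 0",
)

```text
clock: 18.65
position: [0.4861, -0.0095, 0.0809]
ee_rot: [0.0, 0.707, 0.0, 0.707]
ft_force: [-1.9, -0.5, 3.4]
grip_width: 0.028
```

Call:
move_arm(
  motion="0.0005 0 0 0; 0.0005 0 0 0",
)

```text
clock: 18.9
position: [0.4866, -0.0095, 0.0809]
ee_rot: [-0.0, 0.707, 0.0, 0.707]
ft_force: [-1.7, -0.4, 4.1]
grip_width: 0.032
```

Call:
move_arm(
  motion="0.0005 0 0 0; 0.0005 0 0 0",
)

```text
clock: 19.15
position: [0.487, -0.0095, 0.0808]
ee_rot: [-0.0, 0.707, 0.0, 0.707]
ft_force: [-3.3, -0.2, 4.6]
grip_width: 0.028
```

Call:
move_arm(
  motion="0.0005 0 0 0; 0.0005 0 0 0",
)

```text
clock: 19.4
position: [0.4875, -0.0095, 0.0808]
ee_rot: [0.0, 0.707, 0.0, 0.707]
ft_force: [-3.5, -0.8, 4.6]
grip_width: 0.031
```

Call:
move_arm(
  motion="0.0005 0 0 0; 0.0005 0 0 0",
)

```text
clock: 19.65
position: [0.488, -0.0095, 0.0808]
ee_rot: [-0.0, 0.707, 0.0, 0.707]
ft_force: [-2.7, 0.1, 4.4]
grip_width: 0.029
```

Call:
move_arm(
  motion="0.0005 0 0 0; 0.0005 0 0 0",
)

```text
clock: 19.9
position: [0.4884, -0.0095, 0.0808]
ee_rot: [0.0, 0.707, 0.0, 0.707]
ft_force: [-4.9, 0.5, 5.3]
grip_width: 0.026
```

Call:
move_arm(
  motion="0.0005 0 0 0; 0.0005 0 0 0",
)

```text
clock: 20.15
position: [0.4885, -0.0095, 0.0807]
ee_rot: [0.0, 0.707, 0.0, 0.707]
ft_force: [-4.7, -0.7, 6.2]
grip_width: 0.031
```

Call:
move_arm(
  motion="0.0005 0 0 0; 0.0005 0 0 0",
)

```text
clock: 20.4
position: [0.4886, -0.0095, 0.0805]
ee_rot: [0.0, 0.708, 0.0, 0.706]
ft_force: [-7.5, -0.1, 5.4]
grip_width: 0.029
```

Call:
move_arm(
  motion="0.0005 0 0 0; 0.0005 0 0 0",
)

```text
clock: 20.65
position: [0.4886, -0.0095, 0.0805]
ee_rot: [0.0, 0.708, 0.0, 0.706]
ft_force: [-10.3, -0.1, 7.6]
grip_width: 0.033
```

Call:
move_arm(
  motion="-0.0005 0 0 0; -0.001 0 0 0; -0.0015 0 0.0005 0; -0.0015 0 0.001 0; -0.0015 0 0.001 0",
)

```text
clock: 21.28
position: [0.4886, -0.0096, 0.0819]
ee_rot: [0.0, 0.707, 0.0, 0.707]
ft_force: [-2.7, -0.4, 2.8]
grip_width: 0.025
```

```bash
python3 look.py 6
```

```text
21.275 [ 0.48856244 -0.0095601   0.08191644] [-2.69216019 -0.36879147  2.79157574] 0.02490652620324698
tool z [9.99999973e-01 8.72045728e-06 2.33838999e-04] x [ 2.33838688e-04  3.56309689e-05 -9.99999972e-01]
0.010 n10 b -0.0147..-0.0043 mid -0.0095 z -0.0069
0.016 n9 b -0.0146..-0.0013 mid -0.0080 z -0.0067
0.022 n14 b -0.0134..0.0028 mid -0.0053 z -0.0072
0.028 n23 b -0.0234..0.0078 mid -0.0078 z -0.0087
0.034 n23 b -0.0217..0.0108 mid -0.0054 z -0.0069
0.040 n39 b -0.0240..0.0159 mid -0.0040 z -0.0058
0.046 n21 b -0.0226..0.0162 mid -0.0032 z -0.0060
0.052 n11 b -0.0245..0.0174 mid -0.0036 z -0.0079
0.058 n10 b -0.0238..-0.0021 mid -0.0129 z -0.0074
0.064 n10 b -0.0241..-0.0022 mid -0.0132 z -0.0105
```

View pics/scene6.png

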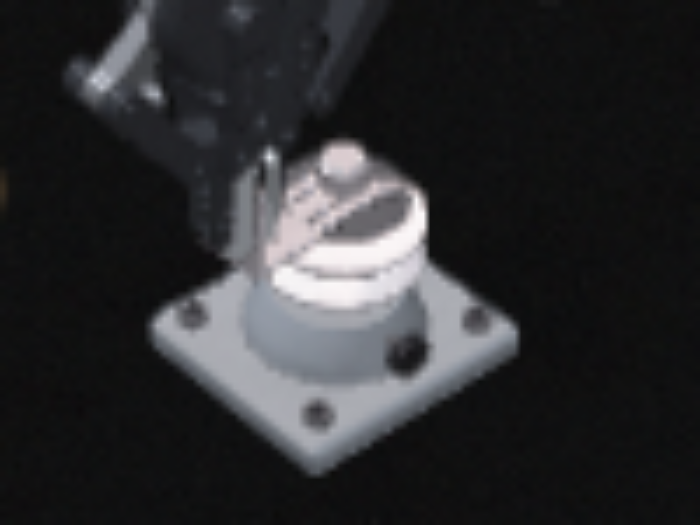

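Call:
move_arm(
  motion="0 0 0.0005 0; 0 0 0.0005 0",
)

```text
clock: 21.58
position: [0.4885, -0.0095, 0.0823]
ee_rot: [-0.0, 0.707, 0.0, 0.707]
ft_force: [-1.3, 0.9, 1.6]
grip_width: 0.029
```

Call:
move_arm(
  motion="0 0 0.0003 0; 0 0 0.0003 0",
)

```text
clock: 21.82
position: [0.4885, -0.0096, 0.0827]
ee_rot: [-0.0, 0.707, 0.0, 0.707]
ft_force: [-2.6, -0.6, 0.6]
grip_width: 0.029
```

Call:
move_arm(
  motion="0 0 0 0; 0 0 0 0; 0 0 0 0; 0 0 0 0; 0 0 0 0",
  grip=0.3,
  force=20,
)

```text
clock: 22.45
position: [0.4885, -0.0095, 0.0827]
ee_rot: [0.0, 0.707, 0.0, 0.707]
ft_force: [-0.6, 0.5, 0.3]
grip_width: 0.302
```

```bash
python3 look.py 7|head -2
```

```text
22.45 [ 0.48851068 -0.00953453  0.08265645] [-0.59591469  0.54689375  0.25246272] 0.3023101242967844
tool z [9.99999984e-01 3.29130407e-05 1.77694142e-04] x [ 1.77692684e-04  4.42896764e-05 -9.99999983e-01]
```

View pics/scene7.png

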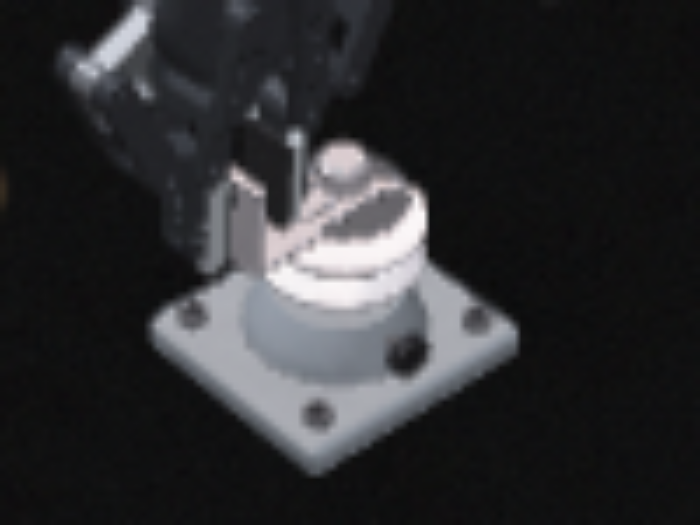

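The fingers stand clear on both sides of the tab and the clip sits under the head. I'll raise the arm straight up, then move it aside to check.

Call:
move_arm(
  motion="0 0 0.01 0; 0 0 0.03 0; 0 0 0.06 0; 0 0 0.10 0; 0 0 0.14 0; 0 0.05 0.16 0; 0 0.11 0.16 0; 0 0.17 0.16 0; 0 0.22 0.16 0; 0 0.22 0.16 0",
)

```text
clock: 23.75
position: [0.4873, 0.2147, 0.2428]
ee_rot: [-0.002, 0.707, 0.003, 0.707]
ft_force: [-0.8, -1.6, 0.4]
grip_width: 0.3
```

```bash
python3 look.py 8|head -2; python3 - <<'E'
from h import *
p,d=camera("top"); np.savez("top8.npz",p=p,d=d); P=pts("top",d);Z=P[...,2]
s=cv2.imread("pics/scene8.png"); t=cv2.resize(p[155:215,230:300,::-1],None,fx=7,fy=7); cv2.imwrite("pics/top8.png",t)
for v in range(166,206): print(v,' '.join('%2.0f'%(1000*Z[v,u]) for u in range(246,286)))
f=np.load("scene8.npz"); a=np.load("scene0.npz")["p"].astype(int); 
for nm,(x0,y0,x1,y1) in dict(timer=(175,165,212,195),vial=(235,140,250,163),stopper=(350,228,370,250),hexkey=(215,245,255,270)).items(): print(nm,np.abs(f["p"][y0:y1,x0:x1].astype(int)-a[y0:y1,x0:x1]).max())
E
```

```text
23.75 [0.48734575 0.21472523 0.24283612] [-0.76403953 -1.56972793  0.41634837] 0.3002371011073916
tool z [ 9.99978433e-01  6.56314683e-03 -2.40780832e-04] x [-2.44646094e-04  5.88137826e-04 -9.99999797e-01]
166  1  4 -3 -0  0  2  2  0  1  2  3  1  0  0 -0  3  1  1 -1 -3  1  1 -1 -0  1 -0  1 -2 -1 -1 -3  4 -1  1 -1 -3 -1  2  1 -1
167  1 15 14 13 13 16 16 15 14 16 17 14 14 16 14 12 14 12 12 13 13 13 13 12 14 15 12 12 11 10 12 11 13 10  9 11 -0 -0 -0 -0
168 -1 16 13 17 14 14 15 15 15 15 12 15 12 14 14 17 14 14 12 17 13 13 13 13 12 14 18 16 16 15 17 17 17 15 16 13 13 10  3  0
169  2 12 14 16 18 21 19 12 15 15 17 13 15 13 14 15 14 14 17 15 12 16 13 15 15 17 14 15 14 14 13 15 12 14 15 14 15 13 -0  1
170  0 13 17 22 22 23 19 21 16 14 14 18 13 14 15 15 14 16 16 11 16 16 17 14 17 14 11 15 16 13 15 22 20 19 20 14 11 15  0 -0
171  4 12 15 19 18 19 20 19 14 14 13 14 14 15 14 14 13 16 67 63 15 14 17 nan 12 15 13 14 17 17 16 20 19 19 21 14 15 12 -2  3
172  0 15 15 16 23 20 20 15 13 13 13 15 15 14 63 65 67 67 66 66 63 64 65 63 17 14 14 14 15 13 13 17 19 20 18 12 16 13  0  2
173  1 12 13 13 14 14 10
[... 3432 characters left out ...]
15 16 17 15  0  1  1
201 15 13 16 20 18 22 20 17 14 15 14 16 13 79 78 78 78 76 79 80 77 80 79 78 78 13 16 16 15 14 14 21 17 19 16 15 16 -2  3 -1
202 16 15 19 19 18 20 22 15 16 17 13 14 12 79 78 80 80 78 78 79 80 79 77 81 80 15 14 12 15 14 22 18 19 17 13 14 13  1  3  3
203 15 14 14 19 17 20 20 17 15 14 14 16 14 80 78 76 77 80 80 79 78 78 81 81 79 16 16 17 15 nan 18 20 18 19 14 15 16  2  1 -0
204 13 14 13 15 19 15 16 12 17 16 16 12 18 109 108 108 110 109 110 111 109 110 110 110 109 11 13 14 16 12 16 18 19 21 14 15 16 -2 -3  2
205 15 12 13 17 16 15 13 15 15 15 14 13 105 110 109 111 110 109 113 110 112 111 109 111 105 14 13 14 15 17 13 14 14 15 15 13 13 -0  1  0
timer 6
vial 7
stopper 7
hexkey 7
```

View pics/scene8.png

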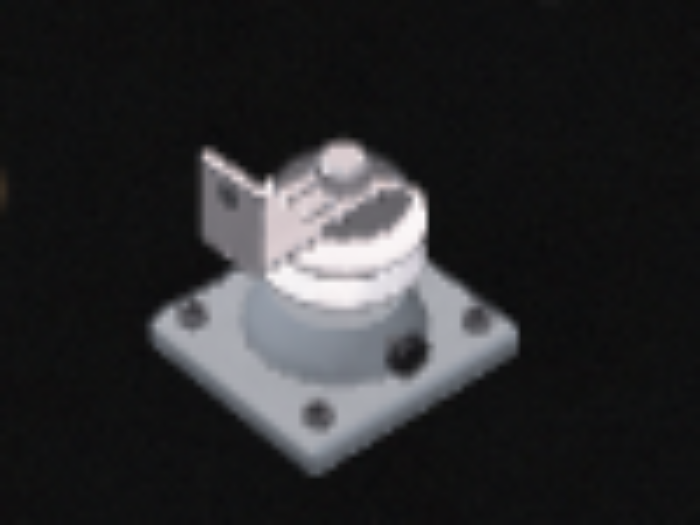

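View pics/top8.png

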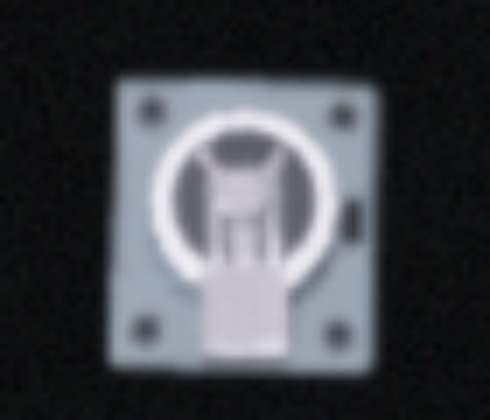

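```bash
python3 - <<'E'
from h import *
# lip tips / tab in top picture vs head centre
print("tips",plane("top",230+205/7-.5,155+150/7-.5,.0785),plane("top",230+283/7-.5,155+152/7-.5,.0785)," head",plane("top",264.36,182.5,.09))
f=np.load("top8.npz");Z=pts("top",f["d"])[...,2]; yy,xx=np.mgrid[:384,:512]
T=(Z>.1)&(yy>198)&(yy<212)&(xx>250)&(xx<280); print("tab top",T.sum(),plane("top",xx[T].mean(),yy[T].mean(),.111))
o=get_obs();print(o["clock"],o["joint_velocities"].round(3))
hand_in()
E
```

```text
tips [0.55501579 0.00310797 0.0785    ] [ 0.55389214 -0.02191705  0.0785    ]  head [ 0.53822296 -0.00916649  0.09      ]
tab top 26 [ 0.48753852 -0.00765624  0.111     ]
23.85 [ 0.021 -0.013  0.023  0.011  0.001 -0.002  0.003]
the job is handed in; nothing more can be done
```

The clip is back on the stirrer drive and appears fully home; I let go and handed the job in at 23.85 s of the 51 s allowed.

**What I did**
- I took the clip by its tab.
- I felt the washer, with contact at an underside height of about 74.5 mm, and pressed it down about 3 mm.
- I slid the clip level along +x under the head.
- The sideways force rose to about 9.5 N as the nubs passed the neck, fell to about 2 N, then rose to about 10 N when the tongue met the neck.
- I eased the push off, let the clip rise against the head, opened the fingers and lifted clear.

**Last checks**
- **Clip seated:** the clip is level, with its top at about 78.5 mm against the head's underside at about 78 mm. The lip tips are about 16 mm past the axis, and the tab is about 51 mm behind it, which matches the home position.
- **Forces:** the highest readings were about 10 N sideways and under 8 N upward, below the 25 N limit. They were read only at the end of each short step, so brief peaks in between were not seen.
- **Other items:** comparing before and after pictures from the scene camera shows the timer, vial, stopper and hex key unmoved.
- **Disagreement:** the two cameras differed by about 3 mm on the drive's position. I used a middle value, and the side force stayed near zero throughout.
- **Not read directly:** the washer and arm-spread joints were judged only from forces and pictures.
- **Arm at hand-in:** it was still settling very slightly (joint speeds up to 0.02 rad/s), well clear of everything.

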